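# Rack the tall gel cassette

## Task

Take the taller of the two gel cassettes out of its grey casting stand and stand it on edge in the empty middle slot of the slotted drying rack, fully down in the slot, roughly centred along it, and let go. The two shorter cassettes already in the rack must stay standing in their slots.

Things in the scene. Friction and masses are not known exactly. Their poses are not given: they have to be found in the camera images.
- tall_mid (a point): Centre of the tall gel cassette: frosted glass sandwich, 100 mm wide (x), 10 thick (y), 120 high (z, up), about 0.2 kg, same both ways round. Upright in a fixed grey stand, lower edge 12 mm above the bench, lowest 30 mm between posts 13 mm apart: lift straight up. Pinch across the thickness, mid upper edge (60 mm above this point). A like stand holds a bystander cassette only 85 mm high.
- rack: Blue drying rack, fixed. Origin: centre of underside. Base 120 (x) x 200 (y) x 12 mm; toothed rails at x = -38, +38 mm, 58 mm high. Slots run along x at y = -60, 0, +60 mm; the middle one is empty. Slot floor 12 mm above the bench; slot 13 mm wide for 30 mm up, then flaring to 37 mm at the mouth, 58 mm above the bench. Tall cassette fully down: its centre 72 mm above the bench.
- plate_l_mid (a point): Centre of the short cassette that stands in the rack's slot at y = +60 mm: 100 mm wide (x), 10 mm thick (y), 85 mm high (z). Its upper edge is 97 mm above the bench. Loose; it stays where it is.
- plate_r_mid (a point): Centre of the short cassette that stands in the rack's slot at y = -60 mm: same size as the other. Loose; it stays where it is.
Not all that is in view belongs to the job. What is shaped like the part that bears plate_r_mid but orange or pink is not meant.

How it is judged:
At the end, for the whole second after the job is handed in: Tall cassette released and at rest in the rack's middle slot: centre within 25 mm along and 15 mm across, below 84 mm; upright and aligned within 0.2 rad. Short cassettes still in their slots: within 30 mm along, 15 mm across, below 67 mm, upright within 0.25 rad, aligned within 0.2 rad (x of tall_mid in the frame of rack between -0.025 and 0.025 m and y of tall_mid in the frame of rack between -0.015 and 0.015 m and z of tall_mid in the frame of rack below 0.084 m and angle between tall_mid's own z axis and vertical below 0.2 rad and angle between the x axis of each of tall_mid, plate_l_mid, plate_r_mid and the x axis of rack, either way round below 0.2 rad and x of plate_l_mid in the frame of rack between -0.03 and 0.03 m and y of plate_l_mid in the frame of rack between 0.045 and 0.075 m and z of each of plate_l_mid, plate_r_mid in the frame of rack below 0.067 m and angle between each of plate_l_mid, plate_r_mid's own z axis and vertical below 0.25 rad and x of plate_r_mid in the frame of rack between -0.03 and 0.03 m and y of plate_r_mid in the frame of rack between -0.075 and -0.045 m and linear speed of tall below 0.03 m/s and contact force between tall and the fingers below 0.05 N); the robot touches nothing.
It also fails if it takes over 43 s, if anything falls off the work surface, if the arm or the gripper's body presses on something with over 40 N, if the wrist force passes 120 N, or if a joint passes its speed limit or range.

## Robot

A 7-joint arm with a two-finger parallel gripper is mounted at the origin on the work surface. World frame = base frame: x ahead of the robot, y to its left, z up, the work surface at z = 0. Lengths are in m, angles in rad, forces in N, time in s.
With the tool pointing down it reaches from about 0.4 to 0.85 m from the base axis. Payload 4.4 kg.
Tool frame: the origin (TCP) lies on the centre line of the jaws, within the pads' length; the fingertips stand 11 mm ahead of it and the grasp point (between the pads) lies 8 mm behind it; z points along the fingers, y is the direction in which the jaws open and shut (so a half turn about z gives the same grasp; the last joint's range is limited). The gripper opens to 94 mm and grips with 3 to 60 N. Pads are 16 mm wide; open, the fingers measure 119 mm over their backs; the gripper's body (75 mm by 177 mm) begins 78 mm behind the grasp point.
Start: joints at [-0.066, 0.628, 0.038, 1.517, -0.027, 0.996, -0.02], TCP at [0.65, 0, 0.216] pointing down, gripper open.
Joint ranges: [-3.06, 3.06], [-0.37, 2.12], [-1.25, 1.32], [0.18, 2.47], [-1.1, 4.24], [0.23, 1.98], [-2.94, 2.94]. Speed limits (rad/s): [2.57, 2.57, 3.14, 3.14, 3.14, 3.14, 3.14].

## Interface

Orientations are given as a unit quaternion [w, x, y, z].
In Python, from cell import env, snapshot, get_calibration, hand_in gives the robot as it stands.
- The arm moves only by the tool arm_command, never from a script. Its argument "increments" is a list of rows, each an object of numbers: "grip": the closure, from 0 (fully open) to 1 (shut); "tx", "ty", "tz": the shift along the world's x, y, z in m; "wx", "wy", "wz": the turn, a rotation vector about the world's x, y, z in rad. A call has 1 to 5 rows; each row shifts and turns the commanded pose from where the row before left it; what a row does not reach is not made up. A row lasts 1/8 s, in which the tool goes at most 62.5 mm and 10.7 degrees, less where a joint would pass 70% of its speed; a pose out of reach is approached as far as the arm can. A call with a gripper value outside its range is refused whole. The fingers move at their own pace and stop on an object; "squeeze" is the grip in N (left out, the last holds). Time passes only in rows, so rows that do not move let the fingers close. It gives the time, the measured TCP pose, the force and the opening at its end, in the units of the state.
- env.state(): the state, without advancing time (a new reading comes with each control period).
- snapshot(name): name is "scene" or "side" or "wrist"; returns the picture (420x560x3 uint8, red, green, blue); there is no depth.
- get_calibration(name): a dict with "intrinsics" (3x3 intrinsics, pixels), "world_to_cam" (4x4, takes a point from world to camera coordinates). Camera axes: x right, y down, z forward; pixel columns grow to the right and rows downward; lengths in m; the calibration is good to about 2 mm. The wrist camera is an equidistant fisheye: a pixel r from the principal point sees the ray r / f radians off the axis. A picture is of the moment at which its call begins: read the wrist's pose just before it. get_calibration takes no time and is no camera call; for the wrist camera it gives the pose at the moment of the call.
- hand_in(): hands the job in, once; it reports no verdict.
The state is a dict: "time": time; "qpos": joint angles; "joint_velocities": joint speeds; "effort": joint torques, N m; "position": TCP position; "ee_rot": TCP orientation; "wrist_force": force on the tool from outside, world axes, zero at the start; "wrist_torque": the same for the moment, N m; "opening": finger opening in m.
Only numpy, scipy, OpenCV 4.12 (cv2) and the standard library are available. Lean on these libraries where they do the work, as an engineer would, in place of code of your own. Each camera call takes 0.05 s, during which the arm holds its last target. There are 200 camera calls.

## Working session

There is one attempt and no reset: what is moved stays moved. The work goes in short steps, Python scripts to look and compute and a tool call to move; the robot and the scene stay as the last step left them, time stands still between calls to the robot, and variables do not carry over. Pictures are saved under pics/ and viewed, about 8 in all and at most 12, crops included, and the job is handed in when it is done.

Besides the shell and the picture viewer there is one more tool, called after "Call:" as a command line: name --argument value ..., lists and objects as JSON in quotes. arm_command: Moves the arm, as the interface text tells. Its arguments: {"type":"object","properties":{"increments":{"type":"array"},"squeeze":{"type":"number"}},"required":["increments"]}

```bash
mkdir -p pics; ls; python3 - <<'E'
from cell import env,snapshot,get_calibration
import cv2,numpy as np
for n in ("scene","side"):
    im=snapshot(n); cv2.imwrite(f"pics/{n}0.png",im[...,::-1]); c=get_calibration(n)
    print(n,np.round(c["intrinsics"],1).tolist(),np.round(c["world_to_cam"],3).tolist())
s=env.state();print(s["time"],s["position"],s["ee_rot"],s["opening"])
E
```

```text
pics
scene [[406.7, 0.0, 277.2], [0.0, 406.7, 214.2], [0.0, 0.0, 1.0]] [[-0.469, 0.883, 0.008, 0.389], [0.662, 0.357, -0.66, -0.18], [-0.586, -0.304, -0.752, 1.37], [0.0, 0.0, 0.0, 1.0]]
side [[525.9, 0.0, 278.5], [0.0, 525.9, 207.8], [0.0, 0.0, 1.0]] [[-0.902, -0.431, -0.01, 0.298], [-0.228, 0.498, -0.837, 0.261], [0.365, -0.753, -0.548, 1.043], [0.0, 0.0, 0.0, 1.0]]
0.1 [6.49453966e-01 1.17286811e-05 2.15673679e-01] [-5.71230499e-04  7.07118386e-01  7.07094705e-01 -5.82889156e-04] 0.09370441094969204
```

View pics/scene0.png

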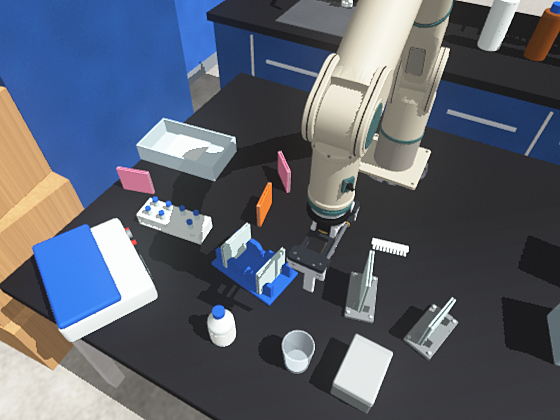

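View pics/side0.png

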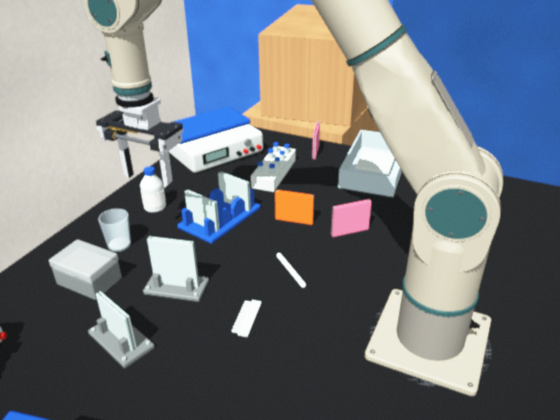

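The scene view shows the rack at about (255,268) and the tall cassette in its stand at about (362,285); the short bystander is at (435,325). The side view shows the rack at (220,205) and the tall cassette at (172,265). I'll enlarge both to pick corners.

```bash
python3 - <<'E'
import cv2,numpy as np
a=cv2.imread("pics/scene0.png")[215:335,200:400]; b=cv2.imread("pics/side0.png")[165:305,135:270]
cv2.imwrite("pics/sceneC.png",cv2.resize(a,None,fx=4,fy=4,interpolation=cv2.INTER_CUBIC))
cv2.imwrite("pics/sideC.png",cv2.resize(b,None,fx=4,fy=4,interpolation=cv2.INTER_CUBIC))
E
```

```text
(no output)
```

View pics/sceneC.png

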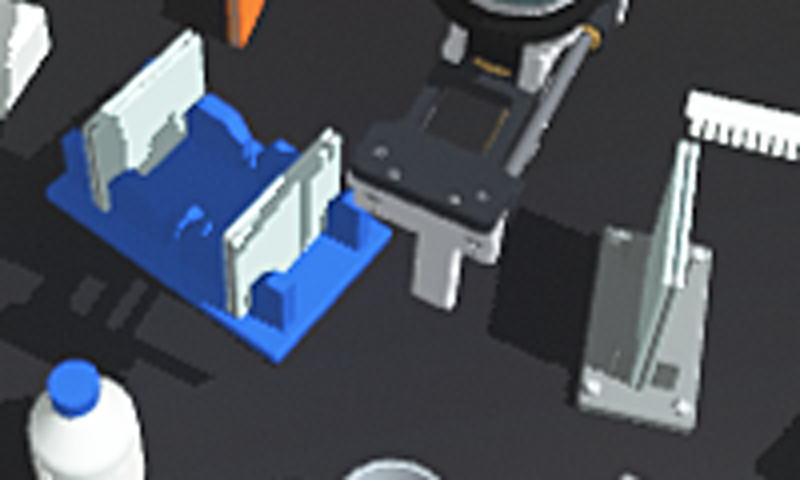

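View pics/sideC.png

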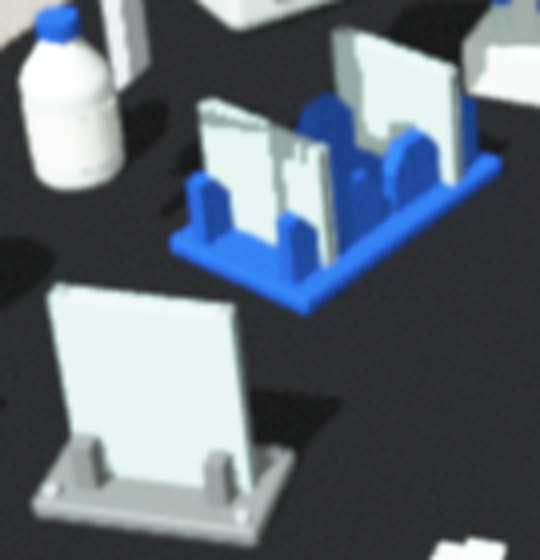

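Scene crop: rack base top corners at (47,192), (278,352) and (391,235), tall top edge from about (688,145) to (675,285). Side crop: rack corners at (172,242), (305,300) and (500,160), tall top edge from (52,290) to (236,306).

```bash
cat > h.py <<'E'
import numpy as np
from cell import env,snapshot,get_calibration
def ray(n,uv,z):
    c=get_calibration(n);K=c["intrinsics"];T=np.array(c["world_to_cam"])
    R,t=T[:3,:3],T[:3,3];C=-R.T@t;d=R.T@np.linalg.inv(K)@[uv[0],uv[1],1]
    return C+d*(z-C[2])/d[2]
E
python3 - <<'E'
from h import *
P={"scene":((200,215),{"rack z12":(.012,[(47,190),(278,352),(391,232)]),"tall top":(.132,[(688,142),(675,287)]),"plates top":(.097,[(92,125),(195,35),(232,232),(333,135)])}),
"side":((135,165),{"rack z12":(.012,[(172,240),(305,300),(500,158)]),"tall top":(.132,[(52,288),(237,304)]),"plates top":(.097,[(205,104),(325,147),(340,30),(455,67)])})}
for n,(o,d) in P.items():
    for k,(z,l) in d.items():
        Q=np.array([ray(n,(o[0]+u/4-.375,o[1]+v/4-.375),z) for u,v in l]); print(n,k,np.round(Q[:,:2],4).tolist())
        for i in range(len(Q)-1):
            e=Q[i+1]-Q[i];print("   len %.4f ang %.1f mid"%(np.hypot(*e[:2]),np.degrees(np.arctan2(e[1],e[0]))),np.round((Q[i]+Q[i+1])/2,4)[:2])
E
```

```text
scene rack z12 [[0.6375, -0.3002], [0.6704, -0.1075], [0.5591, -0.0846]]
   len 0.1954 ang 80.3 mid [ 0.654  -0.2039]
   len 0.1137 ang 168.4 mid [ 0.6148 -0.0961]
scene tall top [[0.4925, 0.072], [0.5901, 0.0985]]
   len 0.1012 ang 15.2 mid [0.5413 0.0852]
scene plates top [[0.628, -0.2616], [0.535, -0.2425], [0.655, -0.1462], [0.564, -0.1264]]
   len 0.0949 ang 168.4 mid [ 0.5815 -0.252 ]
   len 0.1539 ang 38.7 mid [ 0.595  -0.1943]
   len 0.0931 ang 167.7 mid [ 0.6095 -0.1363]
side rack z12 [[0.6707, -0.1081], [0.558, -0.0885], [0.5223, -0.2841]]
   len 0.1145 ang 170.2 mid [ 0.6143 -0.0983]
   len 0.1988 ang -100.3 mid [ 0.5401 -0.1863]
side tall top [[0.5919, 0.0929], [0.4946, 0.0636]]
   len 0.1016 ang -163.3 mid [0.5433 0.0783]
side plates top [[0.6598, -0.1458], [0.5635, -0.1339], [0.6309, -0.2646], [0.5368, -0.2533]]
   len 0.0970 ang 172.9 mid [ 0.6117 -0.1398]
   len 0.1471 ang -62.7 mid [ 0.5972 -0.1992]
   len 0.0948 ang 173.2 mid [ 0.5839 -0.259 ]
```

Call:
arm_command --increments '[{"tx": -0.02,"ty": 0.016,"wz": -0.18},{"tx": -0.02,"ty": 0.016,"wz": -0.18},{"tx": -0.02,"ty": 0.016,"wz": -0.18},{"tx": -0.02,"ty": 0.016,"wz": -0.18},{"tx": -0.02,"ty": 0.016,"wz": -0.18}]'

```text
schema error: expected keys grip, tx, ty, tz, wx, wy, wz
```

Call:
arm_command --increments '[{"tx": -0.008,"ty": 0.002,"wz": -0.18},{"wz": -0.18},{"wz": -0.03},{}]'

```text
schema error: expected keys grip, tx, ty, tz, wx, wy, wz
```

```bash
python3 - <<'E'
from h import *
import cv2
s=env.state();c=get_calibration("wrist");im=snapshot("wrist");cv2.imwrite("pics/w1.png",im[...,::-1])
np.savez("w1.npz",K=c["intrinsics"],T=c["world_to_cam"])
print(s["time"],s["position"],s["ee_rot"],s["qpos"],c)
E
```

```text
0.1 [6.49453966e-01 1.17286811e-05 2.15673679e-01] [-5.71230499e-04  7.07118386e-01  7.07094705e-01 -5.82889156e-04] [-0.06577865  0.62924347  0.03845989  1.51820309 -0.02700794  0.99629663
 -0.01999704] {'intrinsics': array([[325.1922621 ,   0.        , 279.50181855],
       [  0.        , 325.1922621 , 208.24826131],
       [  0.        ,   0.        ,   1.        ]]), 'world_to_cam': array([[ 9.99997702e-01, -4.63452221e-04, -2.09326125e-03,
        -6.48755306e-01],
       [ 1.24009699e-04, -9.62218267e-01,  2.72279253e-01,
        -2.76456453e-02],
       [-2.14036263e-03, -2.72278886e-01, -9.62215998e-01,
         3.92667129e-01],
       [ 0.00000000e+00,  0.00000000e+00,  0.00000000e+00,
         1.00000000e+00]])}
```

View pics/w1.png

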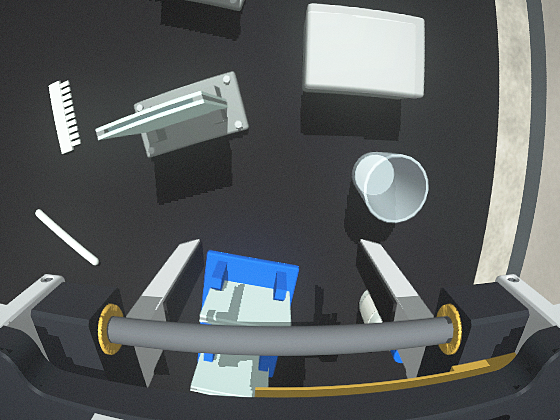

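The wrist view (arm still at its start pose because both calls were refused) shows the tall stand at (190,110), its top edge from (97,132) to (225,100), and the rack partly hidden at (250,320). I'll resend with all keys.

Call:
arm_command --increments '[{"grip": 0,"tx": -0.02,"ty": 0.016,"tz": 0,"wx": 0,"wy": 0,"wz": -0.18},{"grip": 0,"tx": -0.02,"ty": 0.016,"tz": 0,"wx": 0,"wy": 0,"wz": -0.18},{"grip": 0,"tx": -0.02,"ty": 0.016,"tz": 0,"wx": 0,"wy": 0,"wz": -0.18},{"grip": 0,"tx": -0.02,"ty": 0.016,"tz": 0,"wx": 0,"wy": 0,"wz": -0.18},{"grip": 0,"tx": -0.02,"ty": 0.016,"tz": 0,"wx": 0,"wy": 0,"wz": -0.18}]'

```text
time: 0.78
position: [0.5491, 0.0806, 0.2163]
ee_rot: [-0.0, 0.945, 0.326, -0.0]
wrist_force: [0.2, 0.1, 0.1]
opening: 0.094
```

Call:
arm_command --increments '[{"grip": 0,"tx": -0.008,"ty": 0.002,"tz": 0,"wx": 0,"wy": 0,"wz": -0.18},{"grip": 0,"tx": 0,"ty": 0,"tz": 0,"wx": 0,"wy": 0,"wz": -0.18},{"grip": 0,"tx": 0,"ty": 0,"tz": 0,"wx": 0,"wy": 0,"wz": -0.03},{"grip": 0,"tx": 0,"ty": 0,"tz": 0,"wx": 0,"wy": 0,"wz": 0}]'

```text
time: 1.27
position: [0.542, 0.0821, 0.2163]
ee_rot: [0.0, 0.99, 0.141, -0.0]
wrist_force: [0.3, 0.6, -0.9]
opening: 0.0936
```

```bash
python3 - <<'E'
from h import *
import cv2
s=env.state();c=get_calibration("wrist");im=snapshot("wrist");cv2.imwrite("pics/w2.png",im[...,::-1])
np.savez("w2.npz",K=c["intrinsics"],T=c["world_to_cam"])
print(s["time"],s["position"],s["ee_rot"],s["qpos"])
E
```

```text
1.275 [0.54202269 0.08206706 0.2163497 ] [ 7.22285360e-05  9.89982634e-01  1.41189136e-01 -8.62580440e-05] [-0.46820026  0.50937749  0.40032336  1.81195178 -0.25097507  0.87045198
 -1.23798845]
```

View pics/w2.png

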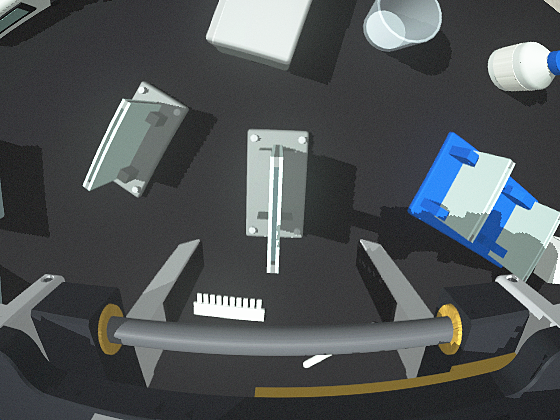

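The wrist view shows the tall cassette's top edge nearly edge-on from (273,272) up to about (276,155), the rack's left corner at (410,210) and its far corner at (453,132). I'll measure the edge's centre line by row.

```bash
cat >> h.py <<'E'
import cv2
def wray(f,uv,z):
    d=np.load(f);T=d["T"];R,t=T[:3,:3],T[:3,3];C=-R.T@t
    p=cv2.fisheye.undistortPoints(np.array(uv,float).reshape(-1,1,2),d["K"],np.zeros(4))[:,0]
    r=np.c_[p,np.ones(len(p))]@R
    return C+r*((z-C[2])/r[:,2])[:,None]
E
python3 - <<'E'
from h import *
im=cv2.imread("pics/w2.png").astype(int)
for v in list(range(135,280,9))+[268,270,272,274]: print(v,im[v,262:292].min(1).tolist())
rows=[(v,) for v in range(165,270,5)]
uv=[]
for (v,) in rows:
    x=np.where(im[v,262:292].min(1)>180)[0]+262
    if len(x): uv.append(((x[0]+x[-1])/2,v)); print(v,x[0],x[-1],np.round(wray("w2.npz",[(x[0],v),(x[-1],v)],.132)[:,:2],4).tolist())
Q=wray("w2.npz",uv,.132)[:,:2];vx,vy,_,_=cv2.fitLine(Q.astype(np.float32),cv2.DIST_HUBER,0,.01,.01).ravel();print("yaw",np.degrees(np.arctan2(vy,vx)))
print("rack z12",np.round(wray("w2.npz",[(410,209),(453,132)],.012),4).tolist())
print("plates top",np.round(wray("w2.npz",[(515,161),(472,244)],.097),4).tolist())
E
```

```text
135 [191, 190, 190, 192, 193, 192, 195, 189, 191, 191, 192, 191, 190, 192, 187, 186, 191, 192, 192, 191, 190, 193, 190, 188, 189, 187, 186, 191, 189, 190]
144 [186, 194, 196, 191, 189, 193, 190, 190, 189, 189, 192, 182, 184, 176, 167, 174, 173, 175, 191, 180, 188, 192, 187, 189, 185, 189, 185, 188, 190, 191]
153 [188, 189, 187, 184, 187, 187, 187, 187, 195, 159, 161, 167, 140, 105, 108, 112, 102, 133, 165, 163, 170, 101, 117, 113, 115, 112, 116, 112, 113, 118]
162 [193, 189, 189, 191, 191, 191, 189, 179, 255, 251, 251, 248, 180, 184, 188, 189, 178, 246, 251, 253, 255, 90, 109, 118, 110, 116, 112, 116, 116, 117]
171 [188, 190, 194, 193, 188, 191, 188, 206, 255, 250, 254, 245, 114, 125, 123, 116, 155, 255, 252, 255, 249, 96, 112, 115, 114, 117, 111, 109, 119, 115]
180 [184, 187, 187, 187, 186, 186, 177, 230, 253, 251, 255, 154, 120, 123, 128, 113, 206, 255, 254, 255, 140, 103, 106, 113, 119, 116, 112, 117, 111, 109]
189 [188, 184, 190, 189, 183, 184, 177, 247, 252, 253, 255, 110, 121, 125, 121, 107, 255, 254, 253, 255, 83, 114, 112, 110, 115, 115, 113, 114, 110, 113]
198 [185, 188, 188
[... 2410 characters left out ...]
.0981], [0.548, 0.0841]]
215 268 280 [[0.5412, 0.0923], [0.5439, 0.0829]]
220 262 280 [[0.5357, 0.0958], [0.5398, 0.0817]]
225 263 277 [[0.5318, 0.0939], [0.535, 0.0829]]
230 262 271 [[0.5273, 0.0935], [0.5294, 0.0864]]
235 264 290 [[0.5236, 0.0908], [0.5296, 0.0701]]
240 268 278 [[0.5202, 0.0864], [0.5225, 0.0784]]
245 268 276 [[0.5158, 0.0852], [0.5177, 0.0788]]
250 267 278 [[0.5112, 0.0848], [0.5138, 0.0759]]
255 267 278 [[0.5067, 0.0836], [0.5094, 0.0746]]
260 267 278 [[0.5022, 0.0823], [0.5048, 0.0733]]
265 267 278 [[0.4976, 0.081], [0.5003, 0.072]]
yaw 16.516115
rack z12 [[0.5615, -0.0827, 0.012], [0.6725, -0.1055, 0.012]]
plates top [[0.6615, -0.1468, 0.097], [0.5594, -0.1302, 0.097]]
```

```bash
python3 - <<'E'
from h import *
Q=wray("w2.npz",[(276.2,160),(275.2,180),(273.8,207),(272.8,243),(272.2,261),(272,270)],.132);print(np.round(Q,4).tolist())
e=Q[0]-Q[-1];print("yaw",np.degrees(np.arctan2(e[1],e[0])))
E=wray("w2.npz",[(276.5,157),(272,273)],.132);print(E.round(4).tolist(),np.linalg.norm(E[0]-E[1]),E.mean(0))
E
```

```text
[[0.5862, 0.0983, 0.132], [0.5706, 0.0946, 0.132], [0.549, 0.0896, 0.132], [0.5187, 0.0818, 0.132], [0.5025, 0.0778, 0.132], [0.4942, 0.0756, 0.132]]
yaw 13.840457882382832
[[0.5885, 0.0987, 0.132], [0.4913, 0.0748, 0.132]] 0.10007982792680302 [0.5399276  0.08676349 0.132     ]
```

Call:
arm_command --increments '[{"grip": 0,"tx": -0.002,"ty": 0.004,"tz": -0.01,"wx": 0,"wy": 0,"wz": -0.03},{"grip": 0,"tx": 0,"ty": 0,"tz": -0.03,"wx": 0,"wy": 0,"wz": 0},{"grip": 0,"tx": 0,"ty": 0,"tz": -0.03,"wx": 0,"wy": 0,"wz": 0},{"grip": 0,"tx": 0,"ty": 0,"tz": -0.03,"wx": 0,"wy": 0,"wz": 0},{"grip": 0,"tx": 0,"ty": 0,"tz": 0,"wx": 0,"wy": 0,"wz": 0}]'

```text
time: 1.95
position: [0.5378, 0.0859, 0.1142]
ee_rot: [0.0, 0.992, 0.125, -0.003]
wrist_force: [-0.1, -0.6, 0.6]
opening: 0.0942
```

Call:
arm_command --increments '[{"grip": 0.6,"tx": 0,"ty": 0,"tz": 0,"wx": 0,"wy": 0,"wz": 0},{"grip": 0.6,"tx": 0,"ty": 0,"tz": 0,"wx": 0,"wy": 0,"wz": 0},{"grip": 0.6,"tx": 0,"ty": 0,"tz": 0,"wx": 0,"wy": 0,"wz": 0},{"grip": 0.6,"tx": 0,"ty": 0,"tz": 0,"wx": 0,"wy": 0,"wz": 0}]' --squeeze 25

```text
time: 2.45
position: [0.5403, 0.0861, 0.117]
ee_rot: [-0.0, 0.992, 0.125, 0.001]
wrist_force: [-0.5, -0.3, 0.3]
opening: 0.0572
```

```bash
python3 - <<'E'
from h import *
s=env.state();c=get_calibration("wrist");im=snapshot("wrist");cv2.imwrite("pics/w3.png",im[...,::-1][150:410,120:440].repeat(2,0).repeat(2,1))
np.savez("w3.npz",K=c["intrinsics"],T=c["world_to_cam"])
print(s["time"],s["position"],s["ee_rot"],s["opening"])
E
```

```text
2.45 [0.5402972  0.08612813 0.11701832] [-7.97129669e-05  9.92146908e-01  1.25076988e-01  5.04438868e-04] 0.057198653761937064
```

View pics/w3.png

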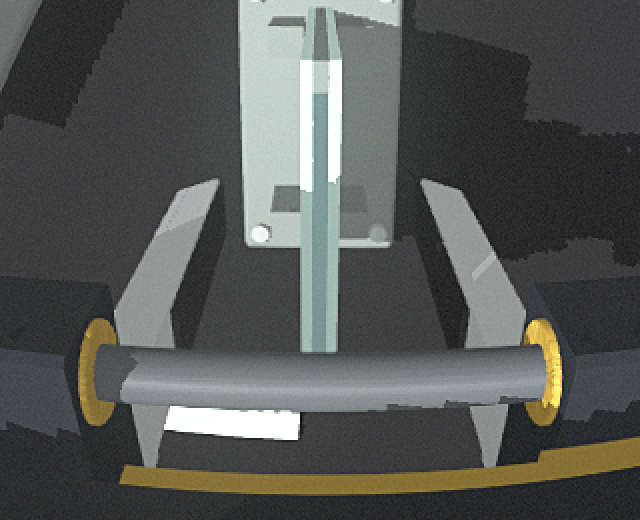

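The wrist view shows the plate between the open jaws, its near end near crop column 320, centred and parallel with the fingers. Closing.

Call:
arm_command --increments '[{"grip": 1,"tx": 0,"ty": 0,"tz": -0.003,"wx": 0,"wy": 0,"wz": 0},{"grip": 1,"tx": 0,"ty": 0,"tz": 0,"wx": 0,"wy": 0,"wz": 0},{"grip": 1,"tx": 0,"ty": 0,"tz": 0,"wx": 0,"wy": 0,"wz": 0},{"grip": 1,"tx": 0,"ty": 0,"tz": 0,"wx": 0,"wy": 0,"wz": 0},{"grip": 1,"tx": 0,"ty": 0,"tz": 0,"wx": 0,"wy": 0,"wz": 0}]' --squeeze 25

```text
time: 3.12
position: [0.54, 0.086, 0.1135]
ee_rot: [0.0, 0.992, 0.125, 0.0]
wrist_force: [0.4, 0.3, -0.5]
opening: 0.0099
```

Call:
arm_command --increments '[{"grip": 1,"tx": 0,"ty": 0,"tz": 0,"wx": 0,"wy": 0,"wz": 0},{"grip": 1,"tx": 0,"ty": 0,"tz": 0,"wx": 0,"wy": 0,"wz": 0},{"grip": 1,"tx": 0,"ty": 0,"tz": 0,"wx": 0,"wy": 0,"wz": 0}]' --squeeze 25

```text
time: 3.5
position: [0.54, 0.0861, 0.1135]
ee_rot: [-0.0, 0.992, 0.125, 0.0]
wrist_force: [0.2, 0.3, -0.6]
opening: 0.0098
```

Call:
arm_command --increments '[{"grip": 1,"tx": 0,"ty": 0,"tz": 0.015,"wx": 0,"wy": 0,"wz": 0},{"grip": 1,"tx": 0,"ty": 0,"tz": 0.025,"wx": 0,"wy": 0,"wz": 0},{"grip": 1,"tx": 0,"ty": 0,"tz": 0.03,"wx": 0,"wy": 0,"wz": 0},{"grip": 1,"tx": 0,"ty": 0,"tz": 0.03,"wx": 0,"wy": 0,"wz": 0},{"grip": 1,"tx": 0,"ty": 0,"tz": 0.03,"wx": 0,"wy": 0,"wz": 0}]'

```text
time: 4.12
position: [0.5397, 0.0859, 0.2453]
ee_rot: [-0.0, 0.992, 0.125, 0.0]
wrist_force: [0.6, -0.2, -1.9]
opening: 0.0096
```

```bash
python3 - <<'E'
from h import *
s=env.state();print(s["position"],s["opening"],s["wrist_force"])
im=snapshot("side");cv2.imwrite("pics/side1.png",im[...,::-1])
im=snapshot("scene");cv2.imwrite("pics/scene1.png",im[...,::-1])
a=cv2.imread("pics/scene1.png")[190:330,190:400]; b=cv2.imread("pics/side1.png")[130:300,120:300]
b=cv2.resize(b,(222,210));a=cv2.resize(a,None,fx=1.5,fy=1.5)
cv2.imwrite("pics/both1.png",cv2.resize(np.hstack([a,b]),None,fx=1.4,fy=1.4,interpolation=cv2.INTER_CUBIC))
E
```

```text
[0.53970314 0.08587824 0.2452631 ] 0.009615605991762876 [ 0.59789009 -0.15676178 -1.91405078]
```

View pics/both1.png

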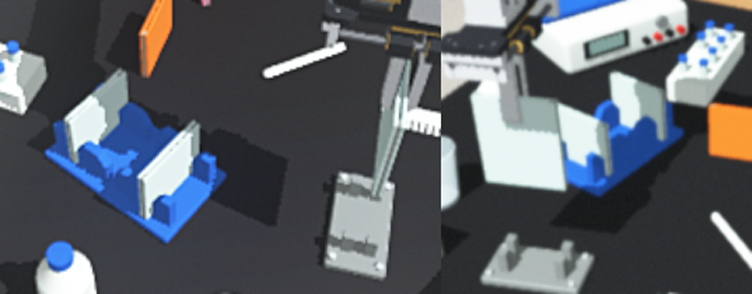

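The side view shows the cassette held upright at both-crop (518,140); the rack plates stand unchanged. Over to the rack: centre estimate (0.597, -0.195), yaw -10.2°.

Call:
arm_command --increments '[{"grip": 1,"tx": 0.006,"ty": -0.028,"tz": 0,"wx": 0,"wy": 0,"wz": -0.043},{"grip": 1,"tx": 0.006,"ty": -0.028,"tz": 0,"wx": 0,"wy": 0,"wz": -0.043},{"grip": 1,"tx": 0.006,"ty": -0.028,"tz": 0,"wx": 0,"wy": 0,"wz": -0.043},{"grip": 1,"tx": 0.006,"ty": -0.028,"tz": 0,"wx": 0,"wy": 0,"wz": -0.043},{"grip": 1,"tx": 0.006,"ty": -0.028,"tz": 0,"wx": 0,"wy": 0,"wz": -0.043}]'

```text
time: 4.85
position: [0.5694, -0.0547, 0.2426]
ee_rot: [-0.0, 1.0, 0.017, -0.001]
wrist_force: [-0.1, -0.1, -2.1]
opening: 0.0099
```

Call:
arm_command --increments '[{"grip": 1,"tx": 0.006,"ty": -0.028,"tz": 0,"wx": 0,"wy": 0,"wz": -0.043},{"grip": 1,"tx": 0.006,"ty": -0.028,"tz": 0,"wx": 0,"wy": 0,"wz": -0.043},{"grip": 1,"tx": 0.006,"ty": -0.028,"tz": 0,"wx": 0,"wy": 0,"wz": -0.043},{"grip": 1,"tx": 0.005,"ty": -0.028,"tz": 0,"wx": 0,"wy": 0,"wz": -0.043},{"grip": 1,"tx": 0.004,"ty": -0.029,"tz": 0,"wx": 0,"wy": 0,"wz": -0.042}]'

```text
time: 5.48
position: [0.5964, -0.1954, 0.2423]
ee_rot: [-0.0, 0.996, -0.09, -0.001]
wrist_force: [-0.2, -0.1, -1.7]
opening: 0.0102
```

Call:
arm_command --increments '[{"grip": 1,"tx": 0,"ty": 0,"tz": 0,"wx": 0,"wy": 0,"wz": 0},{"grip": 1,"tx": 0,"ty": 0,"tz": 0,"wx": 0,"wy": 0,"wz": 0}]'

```text
time: 5.72
position: [0.5965, -0.1938, 0.2426]
ee_rot: [-0.001, 0.996, -0.089, -0.001]
wrist_force: [-0.0, 0.4, -2.2]
opening: 0.0092
```

```bash
python3 - <<'E'
from h import *
s=env.state();print(s["time"],s["position"],s["ee_rot"],s["opening"],s["wrist_force"])
c=get_calibration("wrist");im=snapshot("wrist");np.savez("w4.npz",K=c["intrinsics"],T=c["world_to_cam"])
cv2.imwrite("pics/w4.png",im[...,::-1][80:370,100:460].repeat(2,0).repeat(2,1))
E
```

```text
5.725 [ 0.59652818 -0.19379245  0.24257949] [-7.13347752e-04  9.96062205e-01 -8.86503153e-02 -8.34612563e-04] 0.009238461499342874 [-0.04483885  0.41864443 -2.15034993]
```

View pics/w4.png

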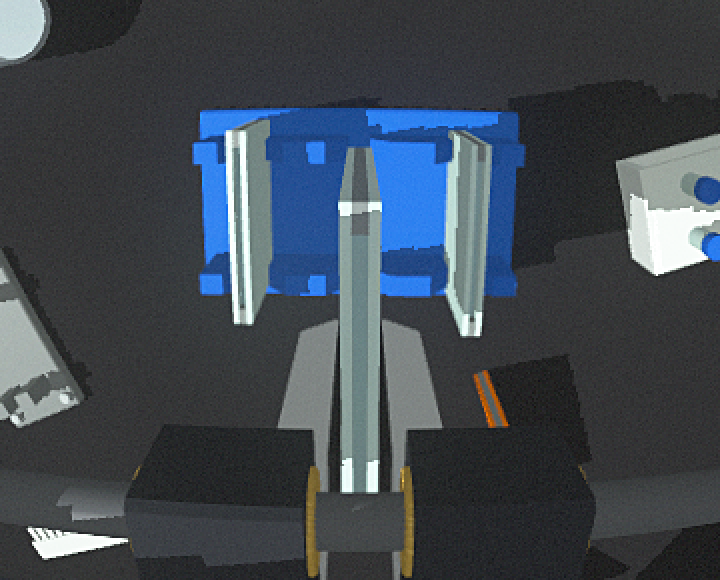

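The wrist view shows the held plate at crop column 360, between the shorts at 240 and 470; the rack base's far corners are (200,112) and (518,112), the near ones (204,296) and (516,296). Measuring from these.

```bash
python3 - <<'E'
from h import *
w=lambda l,z:wray("w4.npz",[(100+u/2-.25,80+v/2-.25) for u,v in l],z)[:,:2]
B=w([(200,111),(518,111),(204,296),(516,296)],.012);print("base",B.round(4).tolist(),B.mean(0).round(4))
an=lambda e:round(float(np.degrees(np.arctan2(e[1],e[0]))),2)
print([an(B[0]-B[2]),an(B[1]-B[3]),an(B[0]-B[1])-90],[np.linalg.norm(B[0]-B[2]),np.linalg.norm(B[0]-B[1])])
R=w([(193,153),(525,153),(201,284),(517,284)],.058);print("rail-top outer",R.round(4).tolist(),R.mean(0).round(4),an(R[0]-R[1])-90)
L=w([(236,131),(243,323)],.097);Rr=w([(470,133),(472,335)],.097)
print("l",L.round(4).tolist(),L.mean(0),an(L[0]-L[1]),"r",Rr.round(4).tolist(),Rr.mean(0),an(Rr[0]-Rr[1]))
H=w([(360,208)],.263);print("held far top",H)
E
```

```text
base [[0.6731, -0.1059], [0.6381, -0.3002], [0.5545, -0.0804], [0.518, -0.284]] [ 0.5959 -0.1926]
[-12.09, -7.67, -10.200000000000003] [np.float64(0.12131582021667096), np.float64(0.19742282520928975)]
rail-top outer [[0.6512, -0.1086], [0.6186, -0.2902], [0.5759, -0.0952], [0.5434, -0.2765]] [ 0.5973 -0.1926] -10.189999999999998
l [[0.6601, -0.1433], [0.562, -0.1246]] [ 0.61107403 -0.13395146] -10.76 r [[0.6389, -0.2551], [0.5341, -0.242]] [ 0.58648548 -0.2485606 ] -7.11
held far top [[ 0.64504726 -0.20215235]]
```

Call:
arm_command --increments '[{"grip": 1,"tx": 0,"ty": 0.001,"tz": -0.02,"wx": 0,"wy": 0,"wz": 0},{"grip": 1,"tx": 0,"ty": 0,"tz": -0.02,"wx": 0,"wy": 0,"wz": 0},{"grip": 1,"tx": 0,"ty": 0,"tz": -0.02,"wx": 0,"wy": 0,"wz": 0},{"grip": 1,"tx": 0,"ty": 0,"tz": -0.02,"wx": 0,"wy": 0,"wz": 0},{"grip": 1,"tx": 0,"ty": 0,"tz": -0.01,"wx": 0,"wy": 0,"wz": 0}]'

```text
time: 6.4
position: [0.5966, -0.1921, 0.1523]
ee_rot: [-0.001, 0.996, -0.088, -0.001]
wrist_force: [-0.8, 0.7, -1.3]
opening: 0.0098
```

Call:
arm_command --increments '[{"grip": 1,"tx": 0,"ty": 0,"tz": -0.004,"wx": 0,"wy": 0,"wz": 0},{"grip": 1,"tx": 0,"ty": 0,"tz": -0.004,"wx": 0,"wy": 0,"wz": 0},{"grip": 1,"tx": 0,"ty": 0,"tz": -0.004,"wx": 0,"wy": 0,"wz": 0}]'

```text
time: 6.78
position: [0.5974, -0.1941, 0.1419]
ee_rot: [0.0, 0.996, -0.089, 0.001]
wrist_force: [1.2, 0.3, -1.4]
opening: 0.01
```

Call:
arm_command --increments '[{"grip": 1,"tx": 0,"ty": 0,"tz": -0.004,"wx": 0,"wy": 0,"wz": 0},{"grip": 1,"tx": 0,"ty": 0,"tz": -0.004,"wx": 0,"wy": 0,"wz": 0}]'

```text
time: 7.02
position: [0.5971, -0.194, 0.1334]
ee_rot: [0.0, 0.996, -0.089, 0.0]
wrist_force: [0.4, 0.6, -1.8]
opening: 0.0096
```

Call:
arm_command --increments '[{"grip": 1,"tx": 0,"ty": 0,"tz": -0.004,"wx": 0,"wy": 0,"wz": 0},{"grip": 1,"tx": 0,"ty": 0,"tz": -0.004,"wx": 0,"wy": 0,"wz": 0}]'

```text
time: 7.28
position: [0.597, -0.194, 0.1252]
ee_rot: [0.0, 0.996, -0.089, 0.0]
wrist_force: [0.1, 1.1, -2.1]
opening: 0.0097
```

Call:
arm_command --increments '[{"grip": 1,"tx": 0,"ty": 0,"tz": -0.004,"wx": 0,"wy": 0,"wz": 0},{"grip": 1,"tx": 0,"ty": 0,"tz": -0.004,"wx": 0,"wy": 0,"wz": 0}]'

```text
time: 7.52
position: [0.597, -0.194, 0.1172]
ee_rot: [0.0, 0.996, -0.089, -0.0]
wrist_force: [-0.3, 0.2, -2.8]
opening: 0.0097
```

Going in freely, with no lateral force. The last few mm until it touches the floor.

Call:
arm_command --increments '[{"grip": 1,"tx": 0,"ty": 0,"tz": -0.002,"wx": 0,"wy": 0,"wz": 0},{"grip": 1,"tx": 0,"ty": 0,"tz": -0.0015,"wx": 0,"wy": 0,"wz": 0},{"grip": 1,"tx": 0,"ty": 0,"tz": 0,"wx": 0,"wy": 0,"wz": 0}]'

```text
time: 7.9
position: [0.597, -0.194, 0.1139]
ee_rot: [0.0, 0.996, -0.089, 0.0]
wrist_force: [-0.1, -0.6, -1.8]
opening: 0.01
```

Call:
arm_command --increments '[{"grip": 1,"tx": 0,"ty": 0,"tz": -0.001,"wx": 0,"wy": 0,"wz": 0},{"grip": 1,"tx": 0,"ty": 0,"tz": 0,"wx": 0,"wy": 0,"wz": 0}]'

```text
time: 8.15
position: [0.5972, -0.1941, 0.1135]
ee_rot: [0.0, 0.996, -0.089, 0.0]
wrist_force: [-1.2, 0.2, 1.4]
opening: 0.01
```

The force flipped to +1.4 N, so it is on the floor. I'll open partially, keeping the fingers clear of the neighbours.

Call:
arm_command --increments '[{"grip": 0.65,"tx": 0,"ty": 0,"tz": 0,"wx": 0,"wy": 0,"wz": 0},{"grip": 0.65,"tx": 0,"ty": 0,"tz": 0,"wx": 0,"wy": 0,"wz": 0},{"grip": 0.65,"tx": 0,"ty": 0,"tz": 0,"wx": 0,"wy": 0,"wz": 0},{"grip": 0.65,"tx": 0,"ty": 0,"tz": 0,"wx": 0,"wy": 0,"wz": 0},{"grip": 0.65,"tx": 0,"ty": 0,"tz": 0,"wx": 0,"wy": 0,"wz": 0}]'

```text
time: 8.78
position: [0.597, -0.194, 0.1129]
ee_rot: [0.0, 0.996, -0.089, 0.0]
wrist_force: [-0.6, 0.6, -0.6]
opening: 0.033
```

Call:
arm_command --increments '[{"grip": 0.65,"tx": 0,"ty": 0,"tz": 0.015,"wx": 0,"wy": 0,"wz": 0},{"grip": 0.65,"tx": 0,"ty": 0,"tz": 0.03,"wx": 0,"wy": 0,"wz": 0},{"grip": 0.65,"tx": 0,"ty": 0,"tz": 0.035,"wx": 0,"wy": 0,"wz": 0},{"grip": 0.65,"tx": 0,"ty": 0,"tz": 0.03,"wx": 0,"wy": 0,"wz": 0},{"grip": 0.65,"tx": 0,"ty": 0,"tz": 0,"wx": 0,"wy": 0,"wz": 0}]'

```text
time: 9.4
position: [0.5987, -0.195, 0.2265]
ee_rot: [0.001, 0.996, -0.089, 0.003]
wrist_force: [0.4, -0.0, -0.4]
opening: 0.0325
```

```bash
python3 - <<'E'
from h import *
s=env.state();print(s["time"],s["position"],s["opening"],s["wrist_force"])
c=get_calibration("wrist");im=snapshot("wrist");np.savez("w5.npz",K=c["intrinsics"],T=c["world_to_cam"])
sd=snapshot("side")
a=cv2.resize(im[...,::-1][80:340,100:460],None,fx=1.2,fy=1.2);b=cv2.resize(sd[...,::-1][150:250,160:280],(374,312),interpolation=cv2.INTER_CUBIC)
cv2.imwrite("pics/w5.png",im[...,::-1]);cv2.imwrite("pics/fin.png",np.hstack([cv2.resize(a,(426,312)),b]))
E
```

```text
9.4 [ 0.59866995 -0.19500288  0.22647163] 0.03251140465838584 [ 0.43075415 -0.03503371 -0.3514267 ]
```

View pics/fin.png

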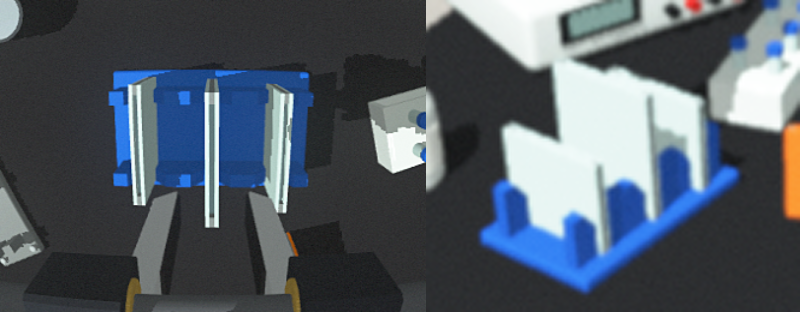

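The tall cassette stands between the two shorts: in the left half its top edge runs from (211,93) to (212,226), and in the side view all three are upright. One numeric check follows, then I'll hand in.

```bash
python3 - <<'E'
from h import *
w=lambda l,z:wray("w5.npz",[(100+u/1.1833,80+v/1.2) for u,v in l],z)[:,:2]
c,y=np.array([.597,-.1935]),np.radians(-10.2);R=np.array([[np.cos(y),np.sin(y)],[-np.sin(y),np.cos(y)]])
for n,l,z in (("tall",[(211,93),(212,226)],.132),("l",[(134,84),(139,204)],.097),("r",[(286,92),(283,211)],.097)):
    P=w(l,z);e=R@(P[0]-P[1]);print(n,"rack xy mm",(1000*R@(P.mean(0)-c)).round(1),"len",1000*np.linalg.norm(e).round(4),"yaw err deg",np.degrees(np.arctan2(e[1],e[0])).round(1))
from cell import hand_in
s=env.state();print(s["time"],s["wrist_force"]);print(hand_in())
E
```

```text
tall rack xy mm [ 0.6 -0. ] len 98.7 yaw err deg 0.3
l rack xy mm [ 3.7 61.3] len 99.7 yaw err deg -0.5
r rack xy mm [ -2.7 -59.8] len 99.8 yaw err deg 1.4
9.5 [-0.32926591 -1.36362355  0.31806642]
the job is handed in; nothing more can be done
None
```

The tall cassette is out of its stand, fully down in the rack's middle slot and released. I handed the job in at 9.5 s of the 43 s allowed; `hand_in` gives no verdict.

I gripped it at mid upper edge with 25 N and lifted it straight up. I lowered it until it touched the slot floor, where the vertical force went from about -2 to +1.4 N, then opened the jaws partway to 33 mm and withdrew upward.

Last checks from the final wrist picture, in the rack's frame:

| Cassette | Along x (mm) | Across y (mm) | Yaw error |
|---|---|---|---|
| Tall | 0.6 | 0.0 | 0.3° |
| Short, y = +60 slot | 3.7 | 61.3 | -0.5° |
| Short, y = -60 slot | -2.7 | -59.8 | 1.4° |

- **Seating:** the TCP reached 0.1135 m, the same height as when I gripped the cassette in its stand, and both floors are 12 mm above the bench. The side view shows all three cassettes upright.
- **Clearance:** after withdrawal the gripper is clear, and the wrist force was within about 1.4 N (noise).
- **Refused calls:** the first two move calls were refused for missing keys and moved nothing.
- **Disagreements:** the views differed on the tall cassette's yaw in the stand, from 13.9° to 16.7°. They also differed by about 4 mm on the rack's y. The grasp and insertion went through without noticeable side force.

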